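Close a cup in the guarded lid press

TASK

Push the shuttle by its blue push plate until it is fully home, so that the lidded cup stands under the press. Then reach down through the window of the yellow guard without touching the guard, press the red lever paddle firmly until the pad squeezes the lid, hold it so for about two seconds, and draw out so that the lever springs back up. Everything is only pushed or pressed, nothing is picked up; the cup stays upright and everything else stays where it stands.

Things in the scene. Friction and masses are not known exactly. Their poses are not given: they have to be found in the camera images.
- press: fixed lid press on a dark steel base. Origin: on the table straight below the pad, where the cup stands when home. x points from the guard (-x, robot's side) to the lever's hinge (+x), z up; the shuttle comes in from -y. Position and yaw (within 0.17 rad) vary. In its frame, mm: guard x -185 to -80, y -57 to 57, z up to 123; hinge at x 80, z 105, its cheeks up to z 122; base reaches y -150
- guard: yellow sheet hood over the lever's paddle, fixed to the press, with a clear front sheet: 105 x 114 mm, top at 123 mm above the table, 3 mm thick, open only at its rear and at the window in its top. It must not be touched. Its origin and axes are those of the press
- window (a point): centre of the guard's rectangular window with dark edging, on the upper face of the top sheet, 123 mm above the table; axes as the press. The clear opening is 70 mm along x and 84 mm along y; the paddle lies under its middle
- lever (a joint): angle of the spring lever, rad: 0 = raised (rest), grows as it is pressed down; the pad meets the lid at about 0.15, and with no cup there the lever goes on to 0.30. It springs back to 0 by itself
- paddle (a point): centre of the top of the lever's red ribbed paddle, 46 (x) x 50 (y) x 7 mm; moves with the lever: about 112 mm above the table at rest and 80 mm (43 mm below the top of the guard) when the pad meets the lid. Pressing straight down takes 4 N at first, 6 N just before the lid is met; each newton more puts 2.6 N on the lid. 10 to 14 N in all is firm enough
- pad: black rubber disc, diameter 50 mm, 10 mm thick, under the steel bar of the lever, over the press origin; level and 70 mm above the table when it rests on the lid, 9 mm or more above the lid when the lever is up. Its origin is on the lever's hinge (80 mm along press x, 105 mm high)
- shuttle (a joint): travel of the aluminium shuttle, m: 0 = out (start), 0.075 = fully home against its stop. It slides along the press's +y with 2 N of friction and stays where it is left
- push_face (a point): centre of the outer face of the shuttle's upright blue push plate, 52 mm above the table; the plate is 64 mm along press x and stands 17 to 75 mm above the table, 8 mm thick. The face looks along the press's -y; push it along +y. It is 200 mm from the press origin at the start and 125 mm when home
- cup: lidded round deli cup with brown dye, 110 mm across the rim, 49 mm high, 0.12 kg, loose between six white posts on the shuttle (12 mm high, about 3 mm of play). Origin at the centre of its underside, 18 mm above the table
- lid: round green lid, 123 mm across, already set on the cup's rim with its 8 mm skirt outside it (it does not come off). Origin at the centre of the underside of its 4 mm disc, 66 mm above the table; its top is at 70 mm
- bottle_pink: loose pink squeeze bottle with white cap, 46 mm across, 156 mm high, origin at its foot; leave it alone
- bottle_yellow: loose yellow squeeze bottle with black cap, 46 mm across, 156 mm high, origin at its foot; leave it alone
- bottle_blue: loose light blue squeeze bottle with black cap, 40 mm across, 121 mm high, origin at its foot; leave it alone
- brush: flat pastry brush lying in front of the bottle caddy at the right, 146 mm long along its y, 24 mm wide, 10 mm high, origin under its centre; leave it alone

How it is judged:
By the outcome, as a careful person would: the job done as asked, in the order asked, and still so for the second after the job is handed in, with the robot touching nothing.
It also fails if it takes over 61 s, if anything falls off the work surface, if the arm or the gripper's body presses on something with over 40 N, if the wrist force passes 120 N, or if a joint passes its speed limit or range.

ROBOT

A 6-joint arm with a two-finger parallel gripper is mounted at the origin on the work surface; the furniture and walls round the work are solid. World frame = base frame: x ahead of the robot, y to its left, z up, the work surface at z = 0. Lengths are in mm, angles in rad, forces in N, time in s.
With the tool pointing down it reaches from about 425 to 1125 mm from the base axis. Payload 14.9 kg.
Tool frame: the origin (TCP) lies on the centre line of the jaws, within the pads' length; the fingertips stand 25 mm ahead of it and the grasp point (between the pads) lies 6 mm ahead of it; z points along the fingers, y is the line along which they close (so a half turn about z gives the same grasp; the last joint's range is limited). The gripper opens to 91 mm and grips with 3 to 60 N. Pads are 32 mm wide; open, the fingers measure 118 mm over their backs; the gripper's body (76 mm by 178 mm) begins 60 mm behind the grasp point.
Start: joints at [-1.375, 0.379, 1.734, -0, 1.028, -0.033], TCP at [158.761, -681.772, 238.932] pointing down, gripper open.
Joint ranges: [-2.77, 2.77], [-0.74, 2.19], [0, 2.66], [-1.06, 4.2], [0.31, 2.87], [-3.08, 3.08]. Speed limits (rad/s): [1.89, 1.89, 2.39, 3.14, 3.14, 3.14].

INTERFACE

Orientations are given as a rotation vector (axis times angle).
In Python, from plant import robot, read_camera, camera_params gives the robot as it stands. The module is installed in compiled form; this text tells all that it offers.
- The arm moves only by the shell command python3 -m crank 'ROWS' [FORCE]. ROWS is a JSON object of lists of equal length, an entry for each row: "translation": the shift along the tool's x, y, z scaled (see below), a list of three; "twist": the turn about the tool's z scaled (see below); "jaw": the opening, from -1 (shut) to 1 (fully open). In form: {"translation": [[x, y, z], ...], "twist": [twist, ...], "jaw": [jaw, ...]}. A call has 1 to 10 rows; each row shifts and turns the commanded pose from where the row before left it, along the tool's axes as they then stand; what a row does not reach is not made up. The controller multiplies each number of a shift by 0.15 m and each number of a turn by 180 degrees. A row lasts 1/10 s, in which the tool goes at most 50 mm and 8.59 degrees, less where a joint would pass 70% of its speed; a pose out of reach is approached as far as the arm can. A call with a number of a shift or a turn outside -1 to 1 is refused whole. A call with a gripper value outside its range is refused whole. The fingers move at their own pace and stop on an object; FORCE is the grip in N (left out, the last holds). Time passes only in rows, so rows that do not move let the fingers close. It gives the time, the measured TCP pose, the force, the opening and the grip force at its end, in the units of the state.
- robot.read_state(): the state, without advancing time (a new reading comes with each control period).
- read_camera(name): name is "scene" or "top"; returns (picture, depth): 384x512x3 uint8, red, green, blue; 384x512 float32, mm along the optical axis (not along the pixel's ray), 0 where there is no reading.
- camera_params(name): a dict with "fx", "fy", "cx", "cy" (pixels), "R" (3x3) and "t" (3): a world point X has camera coordinates R X + t. Camera axes: x right, y down, z forward; pixel columns grow to the right and rows downward; lengths in mm; the calibration is good to about 2 mm. A picture is of the moment at which its call begins. camera_params takes no time and is no camera call.
- robot.job_done(): hands the job in; it is judged then, once.
The state is a dict: "t": time; "joint_positions": joint angles; "dq": joint speeds; "effort": joint torques, N m; "position": TCP position; "ee_rot": TCP orientation; "force": force on the tool from outside, world axes, zero at the start; "moment": the same for the moment, N m; "grip_width": finger opening in mm; "gripper_force": force on a finger pad.
Only numpy, scipy, OpenCV 4.12 (cv2) and the standard library are available. Lean on these libraries where they do the work, as an engineer would, in place of code of your own. Each camera call takes 0.05 s, during which the arm holds its last target. There are 200 camera calls.

## Working session

There is one attempt and no reset: what is moved stays moved. The work goes in short steps, Python scripts to look and compute and a shell command to move; the robot and the scene stay as the last step left them, time stands still between calls to the robot, and variables do not carry over. Pictures are saved under pics/ and viewed, at most 10 in all, crops included, and the job is handed in when it is done.

```bash
mkdir -p pics; cat > h.py <<'E'
from plant import robot, read_camera, camera_params
import numpy as np, cv2
from scipy.spatial.transform import Rotation as Ro
def world(name,d):
    p=camera_params(name);R=np.array(p["R"]);t=np.array(p["t"])
    v,u=np.mgrid[0:d.shape[0],0:d.shape[1]]
    c=np.stack([(u-p["cx"])/p["fx"]*d,(v-p["cy"])/p["fy"]*d,d],-1)
    return (c-t)@R
E
python3 - <<'E'
from h import *
for n in("scene","top"):
    im,d=read_camera(n);np.savez(n+".npz",im=im,d=d)
    cv2.imwrite(f"pics/{n}0.png",im[:,:,::-1])
    p=camera_params(n);print(n,{k:np.round(v,3).tolist() for k,v in p.items()},-np.array(p["R"]).T@np.array(p["t"]))
print(robot.read_state())
E
```

```text
scene {'fx': 424.853, 'fy': 424.853, 'cx': 253.386, 'cy': 191.628, 'R': [[0.529, -0.849, 0.016], [-0.415, -0.276, -0.867], [0.74, 0.452, -0.498]], 't': [-347.625, 267.645, 831.089]} [-320.10859201 -596.55779343  651.794057  ]
top {'fx': 470.616, 'fy': 470.616, 'cx': 255.022, 'cy': 192.287, 'R': [[-0.031, -1.0, -0.0], [-0.979, 0.03, -0.203], [0.202, -0.006, -0.979]], 't': [-111.61, 483.723, 1082.94]} [ 250.77419029 -119.61120526 1158.45108861]
{'t': 0.1, 'joint_positions': array([-1.37529224e+00,  3.79358127e-01,  1.73474699e+00,  2.13824782e-05,
        1.02850420e+00, -3.32948381e-02]), 'dq': array([-0.00010345, -0.00275456, -0.00052438, -0.00082772, -0.00053668,
       -0.00121824]), 'effort': array([ 8.39396853e-04, -7.65035248e+01, -4.35296166e+01,  6.51259627e-02,
        3.98223207e-02, -2.20968724e-05]), 'position': array([ 158.70032174, -681.41607481,  238.34024235]), 'ee_rot': array([-3.12005148e+00, -3.58480029e-01,  1.00683007e-04]), 'force': array([ 0.63205734,  0.28957493, -0.16540916]), 'moment': array([ 0.07509888, -0.01205146, -0.02255855]), 'gripper_force': 0.0, 'grip_width': 91.35456342348665}
```

View pics/scene0.png

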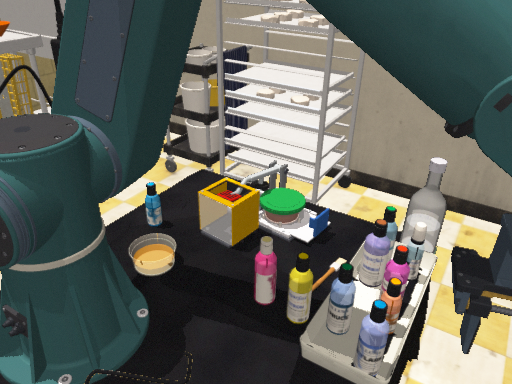

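View pics/top0.png

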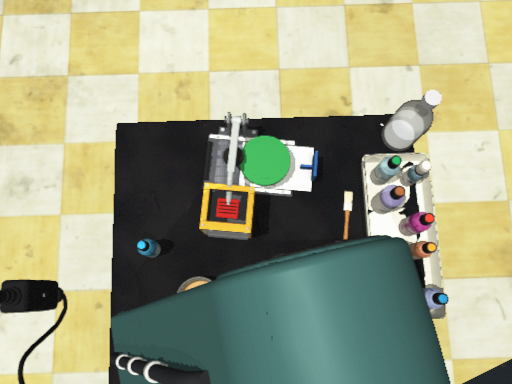

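The scene view shows the yellow guard at (230,210), the lid at (283,202) and the blue plate at (319,221). The top view shows the guard frame at x 202–254, y 185–238, the red paddle at (227,208), the lid at (266,161) and the plate at (315,163). The pink and yellow bottles, at (265,275) and (300,290) in the scene view, stand nearer the robot.

```bash
python3 - <<'E'
from h import *
def mask(im,lo,hi): return cv2.inRange(cv2.cvtColor(im,cv2.COLOR_RGB2HSV),np.array(lo),np.array(hi))>0
def st(n,P,m):
    q=P[m]; print(n,len(q),q.mean(0).round(1),np.median(q,0).round(1),q.min(0).round(),q.max(0).round()); return q
D={n:np.load(n+".npz") for n in("top","scene")}
W={n:world(n,D[n]["d"]) for n in D}
v,u=np.mgrid[0:384,0:512]
im=D["top"]["im"];P=W["top"];ok=D["top"]["d"]>0
box=lambda a,b,c,d:(u>=a)&(u<=b)&(v>=c)&(v<=d)&ok
y=st("yellowtop",P,mask(im,(18,120,90),(32,255,255))&box(195,262,180,242)&(P[...,2]>116)&(P[...,2]<130))
r=cv2.minAreaRect(y[:,:2].astype(np.float32));print(r)
l=st("lid",P,mask(im,(45,100,40),(85,255,255))&box(235,300,130,195)&(P[...,2]>60))
print(cv2.minAreaRect(l[:,:2].astype(np.float32)))
m=(mask(im,(0,150,80),(8,255,255))|mask(im,(172,150,80),(180,255,255)))&box(205,250,190,225)
q=st("paddle",P,m); print(cv2.minAreaRect(q[:,:2].astype(np.float32)))
b=mask(im,(100,120,50),(125,255,255))&box(300,325,140,185)
q=st("plate top",P,b&(P[...,2]>60)); print(cv2.minAreaRect(q[:,:2].astype(np.float32)))
im=D["scene"]["im"];P=W["scene"];ok=D["scene"]["d"]>0
b=mask(im,(100,120,50),(125,255,255))&box(305,335,200,240)
q=st("plate sc",P,b); c=q.mean(0); print(np.linalg.svd(q-c)[2] )
# window: inner hole of the yellow top contour
hm=((mask(D["top"]["im"],(18,120,90),(32,255,255)))&(u>195)&(u<262)&(v>180)&(v<242)&(W["top"][...,2]>116)).astype(np.uint8)
cs,hi=cv2.findContours(hm,cv2.RETR_CCOMP,cv2.CHAIN_APPROX_NONE)
for k,z in enumerate(cs):
    if cv2.contourArea(z)>300:
        p=camera_params("top");R=np.array(p["R"]);t=np.array(p["t"]);C=-R.T@t
        pts=z[:,0,:].astype(float);ray=np.c_[(pts[:,0]-p["cx"])/p["fx"],(pts[:,1]-p["cy"])/p["fy"],np.ones(len(pts))]@R
        X=C+ray*((123-C[2])/ray[:,2])[:,None]
        print("contour",hi[0][k],cv2.minAreaRect(X[:,:2].astype(np.float32)))
for n,lo,hi_,bx in(("pink",(145,120,60),(172,255,255),(250,280,235,310)),("yel",(20,120,80),(35,255,255),(285,315,250,325)),("blue",(95,120,60),(115,255,255),(140,165,180,230))):
    st(n,P,mask(im,lo,hi_)&box(*bx))
E
```

```text
yellowtop 1109 [427.5 -63.7 123.3] [418.9 -63.8 123.2] [ 374. -124.  117.] [490.  -2. 129.]
((432.8392639160156, -63.29322814941406), (113.86547088623047, 105.46316528320312), 83.50308227539062)
lid 1930 [ 553.4 -152.5   70.8] [ 552.6 -152.3   70.7] [ 493. -211.   62.] [615. -91.  97.]
((554.5470581054688, -153.50949096679688), (116.00177001953125, 122.49156188964844), 77.48961639404297)
paddle 407 [432.6 -61.5 108. ] [431.8 -61.6 112.3] [409. -89.   5.] [476. -26. 120.]
((443.3062744140625, -57.77098083496094), (61.36996841430664, 64.61241149902344), 83.87871551513672)
plate top 97 [ 538.4 -272.1   73.5] [ 539.2 -272.1   74.5] [ 509. -278.   60.] [ 571. -266.   79.]
((540.3478393554688, -273.15057373046875), (8.34885025024414, 62.49599075317383), 83.23967742919922)
plate sc 316 [ 537.2 -272.2   48.8] [ 539.2 -275.9   48.2] [ 508. -282.   -0.] [ 656. -231.   77.]
[[-0.86446686 -0.13052501  0.48544852]
 [ 0.50268363 -0.21967235  0.83609403]
 [ 0.00249157 -0.96680261 -0.25551225]]
contour [-1 -1  1 -1] ((432.4226379394531, -63.16354751586914), (113.79325103759766, 105.41607666015625), 83.15406036376953)
contour [ 4  2 -1  0] ((436.2389221191406, -62.767417907714844), (90.16355895996094, 76.18043518066406), 83.15340423583984)
pink 549 [ 262.1 -272.7   93.5] [ 257.7 -277.6  103.4] [ 248. -291.   -1.] [ 422. -172.  127.]
yel 584 [ 254.3 -354.5  104.4] [ 250.6 -356.2  109.3] [ 241. -374.    0.] [ 395. -274.  158.]
blue 283 [347.1 118.6  69.1] [344.2 115.5  72. ] [334. 106.   2.] [410. 215. 124.]
```

```bash
cat >> h.py <<'E'
YAW=np.deg2rad(-6.85); ex=np.array([np.cos(YAW),np.sin(YAW),0]); ey=np.array([-ex[1],ex[0],0]); O=np.array([564.2,-79,0])
def pp(x,y,z): return O+ex*x+ey*y+[0,0,z]
def plan(target):
    s=robot.read_state();R=Ro.from_rotvec(s["ee_rot"]).as_matrix();tx=R[:,0]
    tw=np.arctan2(tx[1],tx[0])-YAW
    d=(target-s["position"])
    f=np.c_[ex,-ey,[0,0,-1]].T@d
    print("t",round(s["t"],2),"pos",s["position"].round(1),"twist units",round(tw/np.pi,4),"| d in tool now",(R.T@d/150).round(3),"| d in press-aligned tool",(f/150).round(3), "tilt",R[:,2].round(3),"F",s["force"].round(1))
E
python3 - <<'E'
from h import *
for n in("scene","top"):
    z=np.load(n+".npz");P=world(n,z["d"]);ok=(z["d"]>0)&(P[...,0]>230)&(P[...,0]<750)&(P[...,1]<-240)&(P[...,1]>-650)&(P[...,2]<500)
    q=P[ok]
    for x in range(230,750,75):
        print(n,x,[int(q[(abs(q[:,0]-x-37)<38)&(abs(q[:,1]-y-40)<40)][:,2].max(initial=0)) for y in range(-640,-240,80)])
plan(pp(-1,-250,300))
E
```

```text
scene 230 [0, 156, 157, 158, 159]
scene 305 [0, 155, 99, 47, 4]
scene 380 [0, 157, 162, 45, 5]
scene 455 [0, 151, 162, 46, 76]
scene 530 [0, 172, 157, 7, 77]
scene 605 [0, 250, 170, 7, 6]
scene 680 [0, 0, 2, 2, 4]
top 230 [0, 156, 0, 0, 0]
top 305 [0, 156, 112, 50, 8]
top 380 [0, 161, 165, 50, 8]
top 455 [0, 154, 162, 49, 78]
top 530 [0, 170, 158, 46, 79]
top 605 [0, 255, 175, 10, 10]
top 680 [0, 2, 5, 7, 4]
t 0.1 pos [ 158.7 -681.4  238.3] twist units 0.1109 | d in tool now [ 2.969 -1.734 -0.409] | d in press-aligned tool [ 2.198 -2.643 -0.411] tilt [-0.     0.001 -1.   ] F [ 0.6  0.3 -0.2]
```

```bash
python3 -m crank '{"translation":[[0,0,-0.1],[0,0,-0.1],[0,0,-0.1],[0,0,-0.1],[0.13,-0.16,0],[0.13,-0.16,0],[0.13,-0.16,0],[0.13,-0.16,0],[0.13,-0.16,0],[0.13,-0.16,0]],"twist":[0.037,0.037,0.037,0,0,0,0,0,0,0],"jaw":[-1,-1,-1,-1,-1,-1,-1,-1,-1,-1]}' 20
python3 -m crank '{"translation":[[0.14,-0.16,0],[0.14,-0.16,0],[0.14,-0.16,0],[0.14,-0.16,0],[0.14,-0.16,0],[0.14,-0.16,0],[0.14,-0.16,0],[0.14,-0.16,0],[0.14,-0.16,0],[0.14,-0.16,0]],"twist":[0,0,0,0,0,0,0,0,0,0],"jaw":[-1,-1,-1,-1,-1,-1,-1,-1,-1,-1]}'
python3 -c "
from h import *
plan(pp(-1,-240,67));print(robot.read_state()['grip_width'])"
```

```text
t: 1.1
position: [292.9, -551.8, 299.0]
ee_rot: [-3.136, 0.182, 0.0]
force: [0.8, 0.3, 0.1]
grip_width: 14.0
gripper_force: 0.0
t: 2.1
position: [530.2, -338.6, 299.1]
ee_rot: [-3.136, 0.182, 0.0]
force: [0.8, -0.2, -0.8]
grip_width: 0.8
gripper_force: 0.0
t 2.1 pos [ 530.2 -338.6  299.1] twist units 0.0012 | d in tool now [ 0.013 -0.145  1.547] | d in press-aligned tool [ 0.012 -0.145  1.547] tilt [-0.  0. -1.] F [ 0.8 -0.2 -0.8]
0.7543986672516568
```

```bash
python3 -c "
from h import *
for n in('scene','top'):
    z=np.load(n+'.npz');P=world(n,z['d']);q=P[(z['d']>0)]
    for x0 in range(440,640,40):
      m=(abs(q[:,0]-x0-20)<20)&(q[:,1]<-300)&(q[:,1]>-600)&(q[:,2]<300)
      print(n,x0,[(h,np.sort(q[m&(q[:,2]>h)][:,1])[-3:].round().tolist()[:1]) for h in(30,60,100)])
"
```

```text
scene 440 [(30, [-394.0]), (60, [-415.0]), (100, [-416.0])]
scene 480 [(30, [-394.0]), (60, [-429.0]), (100, [-429.0])]
scene 520 [(30, [-396.0]), (60, [-435.0]), (100, [-435.0])]
scene 560 [(30, [-458.0]), (60, [-468.0]), (100, [-469.0])]
scene 600 [(30, [-459.0]), (60, [-459.0]), (100, [-460.0])]
top 440 [(30, [-392.0]), (60, [-412.0]), (100, [-413.0])]
top 480 [(30, [-392.0]), (60, [-416.0]), (100, [-417.0])]
top 520 [(30, [-392.0]), (60, [-416.0]), (100, [-417.0])]
top 560 [(30, [-397.0]), (60, [-468.0]), (100, [-468.0])]
top 600 [(30, [-456.0]), (60, [-456.0]), (100, [-456.0])]
```

```bash
python3 -c "
from plant import robot;print(robot.read_state()['joint_positions'])"
python3 -m crank '{"translation":[[0,-0.014,0.05],[0,-0.014,0.05],[0,-0.014,0.05],[0,-0.014,0.05],[0,0,0.05],[0,0,0.05],[0,0,0.05],[0,0,0.05],[0,0,0],[0,0,0]],"twist":[-0.045,-0.045,-0.045,-0.045,-0.045,-0.045,-0.045,-0.045,-0.045,-0.045],"jaw":[-1,-1,-1,-1,-1,-1,-1,-1,-1,-1]}'
python3 -m crank '{"translation":[[0,0,0],[0,0,0],[0,0,0]],"twist":[-0.045,0,0],"jaw":[-1,-1,-1]}'
sed -i 's/^YAW=/YAW0=0;YAW=/; s/tw=np.arctan2(tx\[1\],tx\[0\])-YAW$/tw=np.arctan2(tx[1],tx[0])-YAW-np.pi\/2/; s/f=np.c_\[ex,-ey,/f=np.c_[ey,ex,/' h.py
python3 -c "
from h import *
plan(pp(-1,-240,67));print(robot.read_state()['joint_positions'])"
```

```text
[-6.05418232e-01  2.03933840e-01  1.84501276e+00 -3.24026847e-05
  1.09280300e+00  1.08124702e+00]
t: 3.1
position: [528.4, -331.3, 238.7]
ee_rot: [-2.497, -1.905, 0.0]
force: [-0.8, -0.5, 0.5]
grip_width: -0.0
gripper_force: 0.0
t: 3.4
position: [528.5, -331.4, 239.0]
ee_rot: [-2.369, -2.063, 0.0]
force: [0.9, 0.0, 0.8]
grip_width: 0.3
gripper_force: 0.0
t 3.4 pos [ 528.5 -331.4  239. ] twist units -0.0059 | d in tool now [0.099 0.027 1.146] | d in press-aligned tool [0.099 0.029 1.146] tilt [-0.  0. -1.] F [0.9 0.  0.8]
[-5.97350236e-01  2.61467305e-01  1.89319555e+00  3.76579934e-06
  9.87099710e-01 -4.59395056e-01]
```

```bash
python3 -m crank '{"translation":[[0.02,0.006,0.14],[0.02,0.006,0.14],[0.02,0.006,0.14],[0.02,0.006,0.14],[0.019,0.005,0.14],[0,0,0.14],[0,0,0.14],[0,0,0.12],[0,0,0.05],[0,0,0]],"twist":[-0.006,0,0,0,0,0,0,0,0,0],"jaw":[-1,-1,-1,-1,-1,-1,-1,-1,-1,-1]}'
python3 - <<'E'
from h import *
plan(pp(-1,-125-16,67))
im,d=read_camera("top");cv2.imwrite("pics/t1.png",cv2.resize(im[110:260,180:380,::-1],(800,600)))
E
```

```text
t: 4.4
position: [534.3, -316.9, 65.6]
ee_rot: [-2.347, -2.086, 0.001]
force: [1.6, 0.6, -0.3]
grip_width: 0.5
gripper_force: 0.0
t 4.4 pos [ 534.3 -316.9   65.6] twist units 0.0006 | d in tool now [ 0.659  0.003 -0.009] | d in press-aligned tool [ 0.659  0.002 -0.009] tilt [-0.001  0.001 -1.   ] F [ 1.6  0.6 -0.3]
```

View pics/t1.png

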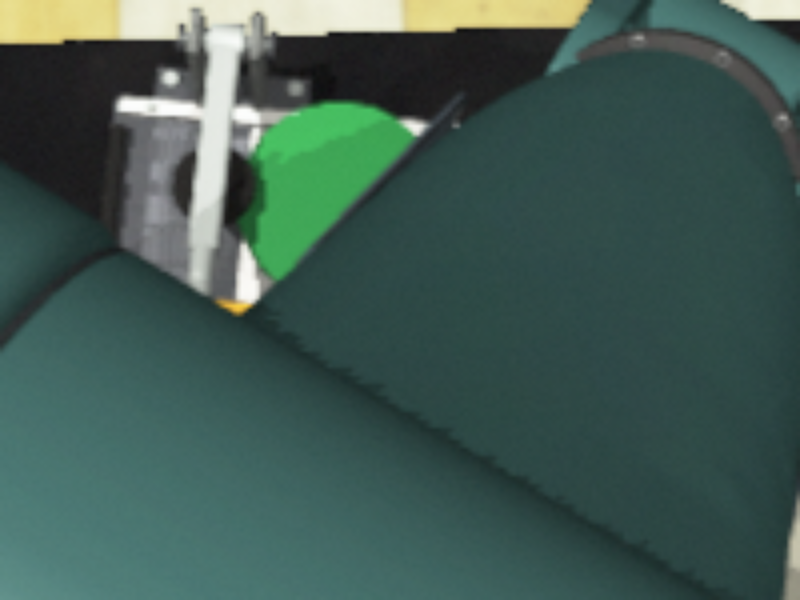

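The arm now hides the plate; the lid (330,190 in the crop) and the pad (210,190) are clear. Next I push slowly and watch the force.

```bash
python3 -m crank '{"translation":[[0.03,0,0],[0.03,0,0],[0.03,0,0],[0.03,0,0],[0.02,0,0],[0.02,0,0],[0.02,0,0],[0.02,0,0],[0.02,0,0],[0.02,0,0]],"twist":[0,0,0,0,0,0,0,0,0,0],"jaw":[-1,-1,-1,-1,-1,-1,-1,-1,-1,-1]}'
python3 -m crank '{"translation":[[0.02,0,0],[0.025,0,0],[0.025,0,0],[0.025,0,0],[0.025,0,0],[0.025,0,0],[0.025,0,0],[0.025,0,0],[0.025,0,0],[0.02,0,0]],"twist":[0,0,0,0,0,0,0,0,0,0],"jaw":[-1,-1,-1,-1,-1,-1,-1,-1,-1,-1]}'
python3 -c "
from h import *
plan(pp(-1,-141,67))"
```

```text
t: 5.45
position: [539.0, -281.3, 66.5]
ee_rot: [2.347, 2.088, 0.0]
force: [-0.8, -1.4, 1.7]
grip_width: 0.0
gripper_force: 1.1
t: 6.45
position: [543.1, -245.3, 66.4]
ee_rot: [-2.347, -2.088, 0.0]
force: [1.8, -2.9, 0.5]
grip_width: -0.0
gripper_force: 1.1
t 6.45 pos [ 543.1 -245.3   66.4] twist units 0.0009 | d in tool now [ 0.178  0.002 -0.004] | d in press-aligned tool [ 0.178  0.001 -0.004] tilt [-0.  0. -1.] F [ 1.8 -2.9  0.5]
```

Contact at about 2 N, as expected from the friction. I keep going to the stop.

```bash
python3 -m crank '{"translation":[[0.02,0,0],[0.02,0,0],[0.02,0,0],[0.02,0,0],[0.02,0,0],[0.02,0,0],[0.015,0,0],[0.01,0,0],[0.005,0,0],[0,0,0]],"twist":[0,0,0,0,0,0,0,0,0,0],"jaw":[-1,-1,-1,-1,-1,-1,-1,-1,-1,-1]}'
python3 -c "
from h import *
plan(pp(-1,-141,67))"
```

```text
t: 7.45
position: [545.5, -223.1, 66.3]
ee_rot: [-2.347, -2.088, 0.0]
force: [0.1, 0.4, 0.0]
grip_width: 0.7
gripper_force: 0.0
t 7.45 pos [ 545.5 -223.1   66.3] twist units 0.0009 | d in tool now [ 0.029  0.003 -0.004] | d in press-aligned tool [ 0.029  0.002 -0.004] tilt [-0.001  0.    -1.   ] F [0.1 0.4 0. ]
```

```bash
python3 -m crank '{"translation":[[0.008,0,0],[0.008,0,0],[0.008,0,0],[0.008,0,0],[0,0,0]],"twist":[0,0,0,0,0],"jaw":[-1,-1,-1,-1,-1]}'
python3 -m crank '{"translation":[[0.006,0,0],[0.006,0,0],[0,0,0]],"twist":[0,0,0],"jaw":[-1,-1,-1]}'
python3 -c "
from h import *
plan(pp(-1,-141,67))"
```

```text
t: 7.95
position: [545.9, -220.5, 66.5]
ee_rot: [2.345, 2.088, -0.003]
force: [-8.0, -25.3, -2.8]
grip_width: 0.5
gripper_force: 13.2
t: 8.25
position: [545.9, -220.3, 66.6]
ee_rot: [2.343, 2.087, -0.005]
force: [-13.1, -43.2, -5.4]
grip_width: 0.3
gripper_force: 22.7
t 8.25 pos [ 545.9 -220.3   66.6] twist units 0.0014 | d in tool now [ 0.01   0.002 -0.003] | d in press-aligned tool [ 0.01   0.002 -0.003] tilt [-0.    -0.005 -1.   ] F [-13.1 -43.2  -5.4]
```

The force rose sharply to 43 N at the expected place, so the stop is reached. I back off, rise and check.

```bash
python3 -m crank '{"translation":[[-0.03,0,0],[-0.06,0,0],[-0.1,0,0],[-0.06,0,0],[0,0,-0.2],[0,0,-0.2],[0,0,-0.2],[0,0,-0.2],[0,0,-0.2],[0,0,-0.1]],"twist":[0,0,0,0,0,0,0,0,0,0],"jaw":[-1,-1,-1,-1,-1,-1,-1,-1,-1,-1]}'
python3 - <<'E'
from h import *
plan(pp(-129,0,175))
im,d=read_camera("scene");cv2.imwrite("pics/s2.png",cv2.resize(im[140:290,150:350,::-1],(800,600)))
im2,d2=read_camera("top");cv2.imwrite("pics/t2.png",cv2.resize(im2[110:260,180:380,::-1],(800,600)))
P=world("scene",d);h=cv2.cvtColor(im,cv2.COLOR_RGB2HSV)
m=(cv2.inRange(h,(100,120,50),(125,255,255))>0)&(P[...,0]>480)&(P[...,0]<600)&(P[...,1]<-150)&(P[...,1]>-300)&(P[...,2]>15)&(P[...,2]<80)&(d>0)
q=P[m]-O;print("plate press x,y",np.median(q@ex),np.median(q@ey),len(q))
m=(cv2.inRange(h,(45,100,40),(85,255,255))>0)&(P[...,2]>67)&(P[...,2]<75)&(abs(P[...,0]-564)<90)&(abs(P[...,1]+79)<90)&(d>0)
q=P[m]-O;print("lid ext",(q@ex).min(),(q@ex).max(),(q@ey).min(),(q@ey).max())
E
```

```text
t: 9.25
position: [542.8, -254.8, 234.0]
ee_rot: [2.346, 2.086, 0.002]
force: [0.5, -0.3, -0.8]
grip_width: 0.4
gripper_force: 0.0
t 9.25 pos [ 542.8 -254.8  234. ] twist units 0.0008 | d in tool now [ 1.183 -0.856  0.39 ] | d in press-aligned tool [ 1.181 -0.858  0.394] tilt [ 0.003 -0.001 -1.   ] F [ 0.5 -0.3 -0.8]
plate press x,y -3.0678622762576575 -124.71120993274859 301
lid ext -57.992935280935605 60.94443881673399 -63.33378639995423 54.33139099957806
```

View pics/s2.png

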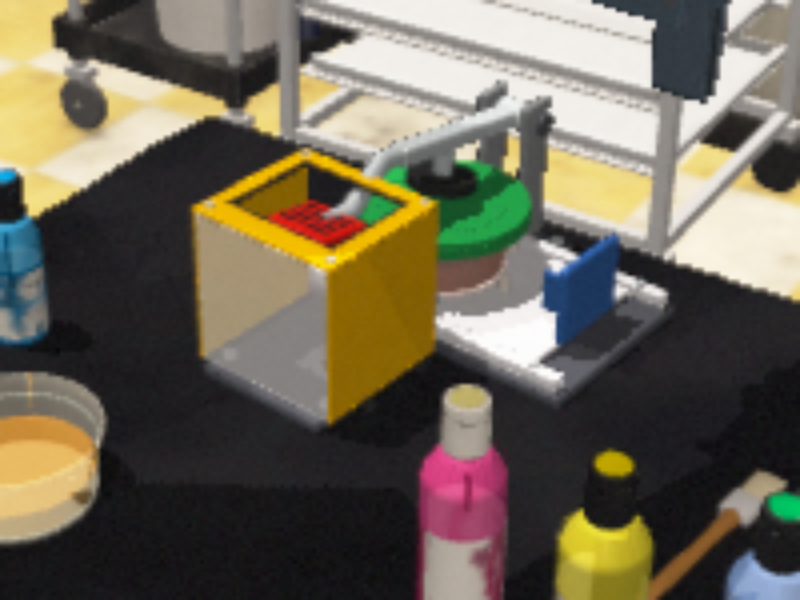

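The shuttle is home: plate face at press y about −125, lid centred under the pad, cup upright. The paddle is visible inside the window at (320,225) in the crop.

```bash
python3 -m crank '{"translation":[[0.1,-0.07,0],[0.15,-0.11,0],[0.15,-0.11,0],[0.15,-0.11,0],[0.15,-0.11,0],[0.15,-0.11,0],[0.15,-0.11,0],[0.12,-0.09,0],[0.06,-0.04,0],[0,0,0]],"twist":[0,0,0,0,0,0,0,0,0,0],"jaw":[-1,-1,-1,-1,-1,-1,-1,-1,-1,-1]}'
python3 - <<'E'
from h import *
plan(pp(-129,0,175));print(robot.read_state()["joint_positions"])
E
```

```text
t: 10.35
position: [433.5, -62.1, 230.5]
ee_rot: [-2.345, -2.089, 0.001]
force: [-0.7, 0.5, 0.7]
grip_width: 0.2
gripper_force: 0.0
t 10.35 pos [433.5 -62.1 230.5] twist units 0.0013 | d in tool now [-0.008  0.019  0.37 ] | d in press-aligned tool [-0.008  0.019  0.37 ] tilt [-0.002  0.    -1.   ] F [-0.7  0.5  0.7]
[-1.95670245e-01 -3.93029502e-02  2.25098954e+00  8.94583872e-05
  9.31474335e-01 -8.03407637e-02]
```

```bash
python3 -m crank '{"translation":[[-0.008,0.019,0.08],[0,0,0.1],[0,0,0.1],[0,0,0.08],[0,0,0.01],[0,0,0]],"twist":[0,0,0,0,0,0],"jaw":[-1,-1,-1,-1,-1,-1]}'
python3 - <<'E'
from h import *
plan(pp(-129,0,137));print(robot.read_state()["joint_positions"])
im,d=read_camera("scene");cv2.imwrite("pics/s3.png",cv2.resize(im[140:260,160:320,::-1],(800,600),interpolation=cv2.INTER_CUBIC))
E
```

```text
t: 10.95
position: [437.3, -65.0, 175.4]
ee_rot: [-2.347, -2.087, 0.001]
force: [0.2, -1.2, 0.8]
grip_width: 0.6
gripper_force: 0.0
t 10.95 pos [437.3 -65.  175.4] twist units 0.0007 | d in tool now [ 0.008 -0.009  0.256] | d in press-aligned tool [ 0.008 -0.009  0.256] tilt [-0.001  0.    -1.   ] F [ 0.2 -1.2  0.8]
[-2.00270737e-01  6.41435777e-02  2.27283724e+00 -3.90781545e-06
  8.05710069e-01 -8.30280535e-02]
```

View pics/s3.png

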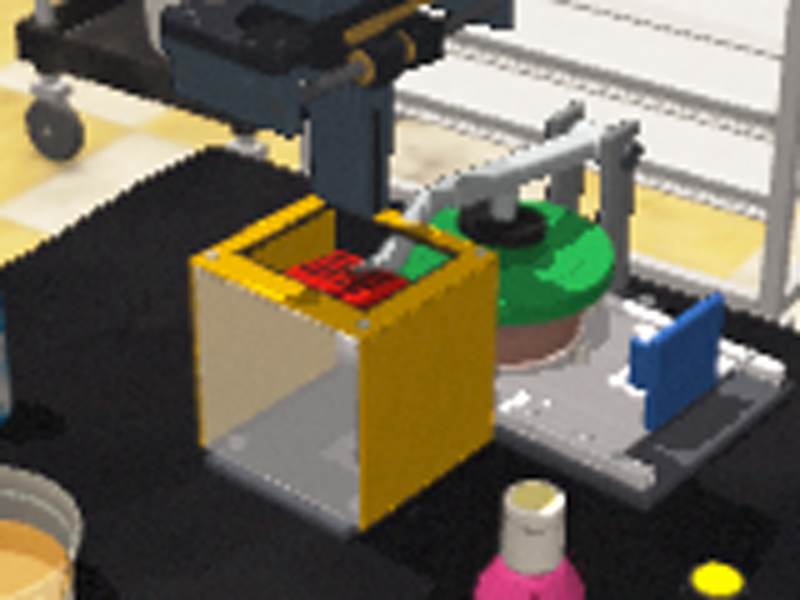

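The fingertips stand over the middle of the window, at (345,215) in the crop, with clearance all round. The lever's rod joins the paddle on the hinge side, so I shift about 4 mm toward −x and descend gently.

```bash
python3 -m crank '{"translation":[[0.004,-0.02,0.0],[0.004,-0.016,0],[0,0,0.05],[0,0,0.06],[0,0,0.05],[0,0,0.04],[0,0,0.03],[0,0,0]],"twist":[0,0,0,0,0,0,0,0],"jaw":[-1,-1,-1,-1,-1,-1,-1,-1]}'
python3 - <<'E'
from h import *
plan(pp(-133,0,105))
E
```

```text
t: 11.8
position: [431.7, -62.8, 140.7]
ee_rot: [-2.347, -2.087, 0.001]
force: [0.2, -0.9, -0.1]
grip_width: 0.7
gripper_force: 0.0
t 11.8 pos [431.7 -62.8 140.7] twist units 0.0009 | d in tool now [-0.002  0.003  0.238] | d in press-aligned tool [-0.002  0.003  0.238] tilt [-0.001  0.    -1.   ] F [ 0.2 -0.9 -0.1]
```

```bash
python3 -m crank '{"translation":[[0,0,0.02],[0,0,0.02],[0,0,0.02],[0,0,0.02],[0,0,0.02],[0,0,0.02],[0,0,0.02],[0,0,0.02],[0,0,0.02],[0,0,0.02]],"twist":[0,0,0,0,0,0,0,0,0,0],"jaw":[-1,-1,-1,-1,-1,-1,-1,-1,-1,-1]}'
python3 -m crank '{"translation":[[0,0,0.01],[0,0,0]],"twist":[0,0],"jaw":[-1,-1]}'
```

```text
t: 12.8
position: [432.9, -63.0, 111.5]
ee_rot: [2.346, 2.087, 0.002]
force: [2.1, 0.2, 5.6]
grip_width: 0.7
gripper_force: 2.9
t: 13.0
position: [433.0, -63.0, 110.0]
ee_rot: [2.346, 2.087, 0.002]
force: [3.3, 0.0, 5.7]
grip_width: 0.6
gripper_force: 2.8
```

```bash
python3 -m crank '{"translation":[[0,0,0.01],[0,0,0.01],[0,0,0]],"twist":[0,0,0],"jaw":[-1,-1,-1]}'
python3 -m crank '{"translation":[[0,0,0.007],[0,0,0]],"twist":[0,0],"jaw":[-1,-1]}'
python3 -m crank '{"translation":[[0,0,0.005],[0,0,0]],"twist":[0,0],"jaw":[-1,-1]}'
```

```text
t: 13.3
position: [433.2, -63.1, 107.1]
ee_rot: [2.346, 2.087, 0.002]
force: [3.0, 0.3, 5.5]
grip_width: 0.3
gripper_force: 2.9
t: 13.5
position: [433.3, -63.1, 106.2]
ee_rot: [2.346, 2.087, 0.002]
force: [3.5, 0.1, 5.6]
grip_width: -0.0
gripper_force: 3.0
t: 13.7
position: [433.3, -63.1, 105.5]
ee_rot: [2.346, 2.087, 0.003]
force: [3.6, 0.2, 5.3]
grip_width: -0.2
gripper_force: 3.0
```

```bash
python3 -m crank '{"translation":[[0,0,0.006],[0,0,0]],"twist":[0,0],"jaw":[-1,-1]}'
python3 -m crank '{"translation":[[0,0,0.005],[0,0,0]],"twist":[0,0],"jaw":[-1,-1]}'
python3 -m crank '{"translation":[[0,0,0.004],[0,0,0]],"twist":[0,0],"jaw":[-1,-1]}'
```

```text
t: 13.9
position: [433.4, -63.1, 105.0]
ee_rot: [2.346, 2.087, 0.002]
force: [-0.2, 0.5, 19.9]
grip_width: 0.0
gripper_force: 9.8
t: 14.1
position: [433.5, -63.1, 104.8]
ee_rot: [2.346, 2.087, 0.002]
force: [-5.9, 1.3, 35.2]
grip_width: 0.5
gripper_force: 17.5
t: 14.3
position: [433.5, -63.1, 104.5]
ee_rot: [2.346, 2.087, 0.002]
force: [-10.0, 2.7, 47.4]
grip_width: 0.5
gripper_force: 23.6
```

Stiffer than expected (about 3 N per 0.001), so I back off to the stated force right away.

```bash
python3 -m crank '{"translation":[[0,0,-0.0115],[0,0,0]],"twist":[0,0],"jaw":[-1,-1]}'
```

```text
t: 14.5
position: [433.3, -63.1, 105.3]
ee_rot: [2.346, 2.086, 0.003]
force: [4.7, 0.4, 5.8]
grip_width: 0.4
gripper_force: 3.0
```

```bash
python3 -m crank '{"translation":[[0,0,0.0025],[0,0,0]],"twist":[0,0],"jaw":[-1,-1]}'
```

```text
t: 14.7
position: [433.4, -63.1, 105.0]
ee_rot: [2.346, 2.087, 0.002]
force: [-0.7, 0.9, 19.1]
grip_width: 0.1
gripper_force: 9.6
```

```bash
python3 -m crank '{"translation":[[0,0,-0.002],[0,0,0]],"twist":[0,0],"jaw":[-1,-1]}'
```

```text
t: 14.9
position: [433.4, -63.1, 105.1]
ee_rot: [2.346, 2.087, 0.003]
force: [2.1, 0.6, 13.3]
grip_width: 0.2
gripper_force: 6.4
```

13 N, within the firm range. I hold it for 2.4 s and take a picture.

```bash
python3 -m crank '{"translation":[[0,0,0],[0,0,0],[0,0,0],[0,0,0],[0,0,0],[0,0,0],[0,0,0],[0,0,0],[0,0,0],[0,0,0]],"twist":[0,0,0,0,0,0,0,0,0,0],"jaw":[-1,-1,-1,-1,-1,-1,-1,-1,-1,-1]}'
python3 -m crank '{"translation":[[0,0,0],[0,0,0],[0,0,0],[0,0,0],[0,0,0],[0,0,0],[0,0,0],[0,0,0],[0,0,0],[0,0,0]],"twist":[0,0,0,0,0,0,0,0,0,0],"jaw":[-1,-1,-1,-1,-1,-1,-1,-1,-1,-1]}'
python3 - <<'E'
from h import *
im,d=read_camera("scene");cv2.imwrite("pics/s4.png",cv2.resize(im[140:260,160:320,::-1],(800,600),interpolation=cv2.INTER_CUBIC))
print(robot.read_state()["force"])
E
```

```text
t: 15.9
position: [433.4, -63.1, 105.1]
ee_rot: [2.346, 2.087, 0.003]
force: [2.2, 0.3, 12.9]
grip_width: 0.6
gripper_force: 6.4
t: 16.9
position: [433.4, -63.1, 105.1]
ee_rot: [2.346, 2.087, 0.003]
force: [2.3, -0.5, 12.5]
grip_width: 0.4
gripper_force: 6.4
[ 2.87245572 -0.47743777 13.15777961]
```

View pics/s4.png

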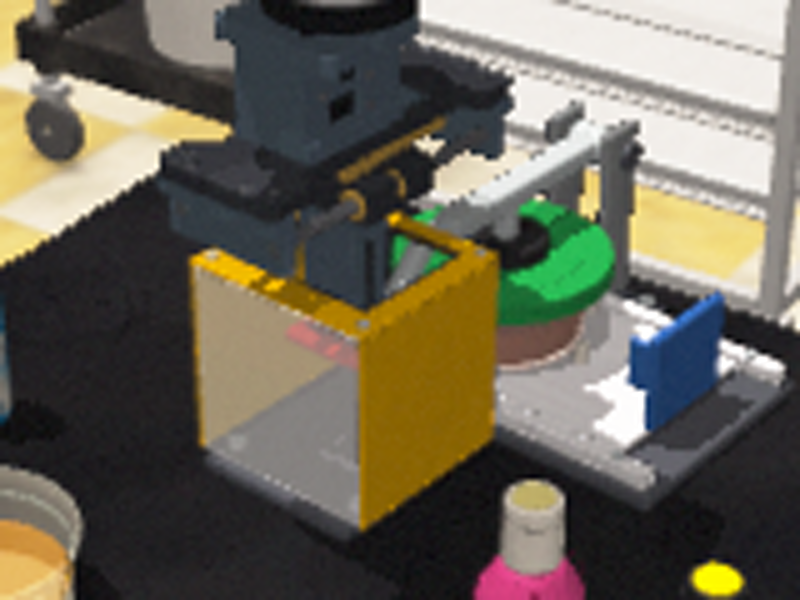

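The picture shows the pad on the lid at (515,240), the paddle down inside the guard at (320,340), and the fingers in the window clear of its edges. I draw straight up, slowly at first so the lever follows.

```bash
python3 -m crank '{"translation":[[0,0,-0.02],[0,0,-0.03],[0,0,-0.04],[0,0,-0.05],[0,0,-0.06],[0,0,-0.08],[0,0,-0.1],[0,0,-0.13],[0,0,-0.15],[0,0,-0.15]],"twist":[0,0,0,0,0,0,0,0,0,0],"jaw":[-1,-1,-1,-1,-1,-1,-1,-1,-1,-1]}'
python3 -m crank '{"translation":[[0,0,-0.1],[0,0,-0.05],[0,0,0],[0,0,0],[0,0,0]],"twist":[0,0,0,0,0],"jaw":[-1,-1,-1,-1,-1]}'
python3 - <<'E'
from h import *
im,d=read_camera("scene");cv2.imwrite("pics/s5.png",cv2.resize(im[140:290,140:340,::-1],(800,600),interpolation=cv2.INTER_CUBIC))
P=world("scene",d);h=cv2.cvtColor(im,cv2.COLOR_RGB2HSV)
m=((cv2.inRange(h,(0,150,80),(8,255,255))|cv2.inRange(h,(172,150,80),(180,255,255)))>0)&(abs(P[...,0]-434)<40)&(abs(P[...,1]+63)<40)
print("paddle z",np.median(P[m][:,2]),m.sum())
m=(cv2.inRange(h,(100,120,50),(125,255,255))>0)&(P[...,0]>480)&(P[...,0]<600)&(P[...,1]<-150)&(P[...,1]>-300)&(P[...,2]>15)&(P[...,2]<80)
print("plate y",np.median((P[m]-O)@ey))
E
```

```text
t: 17.95
position: [431.4, -62.7, 227.2]
ee_rot: [-2.347, -2.087, 0.001]
force: [0.1, 0.0, -0.6]
grip_width: 0.4
gripper_force: 0.0
t: 18.45
position: [431.5, -62.8, 247.7]
ee_rot: [-2.346, -2.087, 0.001]
force: [0.2, -0.1, 0.1]
grip_width: 0.6
gripper_force: 0.0
paddle z 113.60639506471833 140
plate y -124.81144783334886
```

View pics/s5.png

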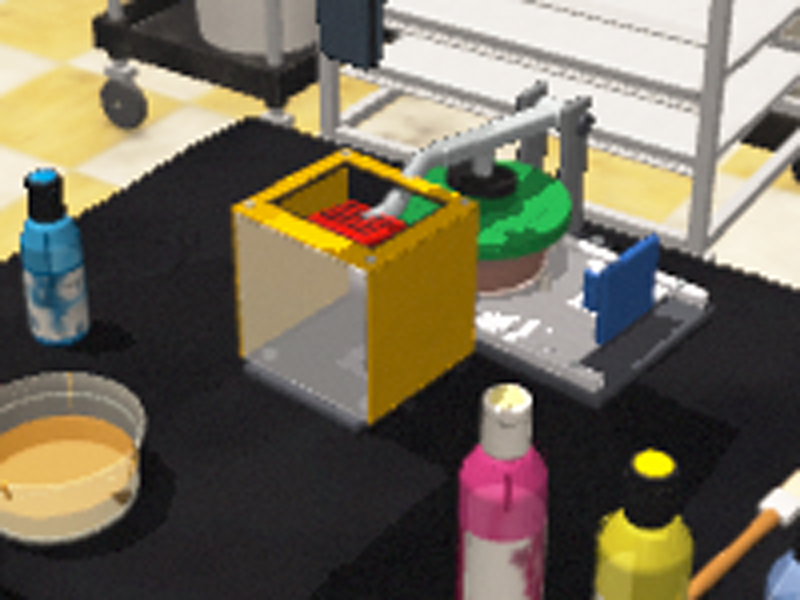

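The paddle is back up at (355,222) in the crop, about 113 mm high. The shuttle is still home, the cup is upright, the bottles and brush stand as before, and the fingers are out.

```bash
python3 -c "
from plant import robot
print(robot.job_done())"
```

```text
the job is handed in; nothing more can be done
None
```

The job is handed in: the shuttle is fully home, the lid was squeezed at about 13 N for a little over 2 s, and the lever sprang back up, with no sign of the guard being touched; while finding the lid, the press briefly overshot to 47 N before I backed off.

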